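# Put the lid on a sample box and clip it down

### The arm

A 6-joint arm with a two-finger parallel gripper is mounted at the origin on a cart in front of the work surface, level with it; the furniture and walls round the work are solid. World frame = base frame: x ahead of the robot, y to its left, z up, the work surface at z = 0. Lengths are in mm, angles in rad, forces in N, time in s.
With the tool pointing down it reaches from about 275 to 750 mm from the base axis. Payload 10.2 kg.
Tool frame: the origin (TCP) lies at the centre of the arm's flange, where the gripper is bolted on; the fingertips stand 173 mm ahead of it and the grasp point (between the pads) lies 155 mm ahead of it; z points along the fingers, y is the line along which they close (so a half turn about z gives the same grasp; the last joint's range is limited). The gripper opens to 85 mm and grips with 20 to 120 N. Pads are 22 mm wide; open, the fingers measure 114 mm over their backs; the gripper's body (76 mm by 85 mm) begins 54 mm behind the grasp point. The pads swing forward as they close: fully open they stand 13 mm farther back than shut.
Start: joints at [0.885, 0.313, 1.498, -0, 1.331, -0.223], TCP at [234.403, 469.774, 404.694] pointing down, gripper open.
Joint ranges: [-2.94, 2.94], [-0.97, 2.17], [0.19, 2.56], [-1.23, 4.37], [0.02, 3.11], [-2.88, 2.88]. Speed limits (rad/s): [2.39, 2.39, 3.01, 3.14, 3.14, 3.14].

### API

Orientations are given as a unit quaternion [w, x, y, z].
In Python, from rig import ctrl gives the robot as it stands.
- The arm moves only by the shell command python3 steer.py FILE [OPENING] [FORCE], which reads ROWS from the file FILE. ROWS is a JSON list of rows, 1 to 8 of them, each of 6 numbers: dx, dy, dz in units of 20 mm, then a rotation vector rx, ry, rz in units of 0.2 rad; each row is the pose to reach, as a shift and turn from the pose commanded when the command began, along the tool's axes at that moment; what a row does not reach only later rows make up. A row lasts 1/10 s, in which the tool goes at most 50 mm and 0.15 rad, less where a joint would pass 70% of its speed; a pose out of reach is approached as far as the arm can. OPENING is the opening from 0.0 (shut) to 1.0 (fully open), set as the command begins (- or left out keeps the last). The fingers move at their own pace and stop on an object; FORCE is the grip in N (left out, the last holds). Time passes only in rows, so rows that do not move let the fingers close. It prints the time, the measured TCP pose, the force, the opening and the grip force at its end. Input that does not fit is refused with a message, and nothing moves.
- ctrl.sense(): the state, without advancing time (a new reading comes with each control period).
- ctrl.capture(name): name is "scene" or "top"; returns the picture (400x640x3 uint8, red, green, blue); there is no depth.
- ctrl.calibration(name): a dict with "fx", "fy", "cx", "cy" (pixels), "position" and "attitude" of the camera in the world. Camera axes: x right, y down, z forward; pixel columns grow to the right and rows downward; lengths in mm; the calibration is good to about 2 mm. A picture is of the moment at which its call begins. calibration takes no time and is no camera call.
- ctrl.finish_job(): hands the job in; it is judged then, once.
The state is a dict: "time_s": time; "joints": joint angles; "dq": joint speeds; "tau": joint torques, N m; "eef_pos": TCP position; "ee_rot": TCP orientation; "force": force on the tool from outside, world axes, zero at the start; "wrist_torque": the same for the moment, N m; "grip_width": opening from 0.0 (shut) to 1.0 (fully open); "grip_force": force on a finger pad.
Only numpy, scipy, OpenCV 4.12 (cv2) and the standard library are available. Lean on these libraries where they do the work, as an engineer would, in place of code of your own. Each camera call takes 0.05 s, during which the arm holds its last target. There are 200 camera calls.

### The job

Put the lid on the sample box so that it sits level on the gasket, and let go of it. Then snap its four side clips fully home, one at a time in opposite-corner order so that the gasket is drawn down evenly: any clip first, then the one diagonally across, then the other two. Feel each clip over the rim without forcing it (a clip cracks above 25 N), and do not disturb the marker and the vial.

Things in the scene. Friction and masses are not known exactly. Their poses are not given: they have to be found in the camera images.
- box: Open grey sample box, 190 (x) x 146 (y) mm outside, walls 4 mm, wall top 85 mm up; fixed. A black gasket on the wall top, crest 88 mm up, yields up to 4 mm (12 N/mm a corner). A rim band is turned down outside, 9 mm proud of the wall, its lower edge 21 mm below the wall top. Bottles inside stay below 65 mm. Origin: centre of the underside; x along the long sides, z up.
- lid: Grey lid, plate 198 (x) x 154 (y) x 6 mm, about 0.44 kg, flat on the bench at first. A lip under it, 9 mm deep, fits inside the gasket with 0.7 mm play a side. Grip bar along x on top, 90 long, 16 wide, 15 to 36 mm above the origin. Origin: centre, at the foot of the lip. Seated (either way round) its origin is 79 mm above the box's, a little less once clipped.
- clip_1 (a joint): Dark hinged clip on the lid's long side at its +x +y corner, diagonal to clip_3. All clips: pin along x at (+-58, +-79.5, 10.5) mm in the lid's frame; 0 rad = shut, hanging outside the rim against a hard stop; 1.57 = straight out; starts at 1.65 to 2.0 and stays where left (hinge friction under 1 N at the tip).
- clip_2 (a joint): Clip at the lid's +x -y corner, diagonal to clip_4. All clips: from about 0.25 rad the hook rides up the rim's lower edge; 8 to 17 N on the thumb lip, pushed along its arc (inward and down; pushed straight in, the finger drags on it and it takes more), takes it over; it snaps to 0 and holds. Let go too early it springs back to 0.2 to 0.3.
- clip_3 (a joint): Clip at the lid's -x -y corner, diagonal to clip_1; as the others.
- clip_4 (a joint): Clip at the lid's -x +y corner, diagonal to clip_2; as the others.
- tab_1: Plate and thumb lip of clip_1, 34 mm wide along the pin. Origin: centre of the lip's rounded edge (radius 2.5 mm), when shut 9.5 mm outward of and 30.5 mm below the pin; its x lies along the pin, y points outward and z up when shut.
- tab_2: Plate and thumb lip of clip_2; as tab_1.
- tab_3: Plate and thumb lip of clip_3; as tab_1.
- tab_4: Plate and thumb lip of clip_4; as tab_1.
- marker: Felt marker lying on the bench between box and lid, 130 x 14 x 16 mm; origin under its centre, long axis its y.
- vial: Small brown sample jar with black cap standing on the bench between box and lid, 23 mm wide, 47 mm high; origin under its centre.

How it is judged (in metres and radians):
On the way, in this order (a step that is already met when the one before it is completed fails the run):
1. the lid sits level on the gasket, its lip inside the box, all four clips still open and the lid let go (horizontal distance between lid and box below 0.004 m and z of lid in the frame of box between 0.074 and 0.0815 m and angle between the z axis of lid and the z axis of box, either way round below 0.03 rad and angle between the x axis of lid and the x axis of box, either way round below 0.04 rad and value of joint each of clip_1, clip_2, clip_3, clip_4 above 0.6 rad and contact force between the fingers and lid below 0.3 N), for 0.2 s.
2. one clip is snapped fully home (value of joint any of clip_1, clip_2, clip_3, clip_4 below 0.07 rad), for 0.2 s.
3. the clip diagonally opposite is snapped home too, the other two still open (((value of joint each of clip_1, clip_3 below 0.07 rad and value of joint each of clip_2, clip_4 above 0.25 rad) or (value of joint each of clip_2, clip_4 below 0.07 rad and value of joint each of clip_1, clip_3 above 0.25 rad))), for 0.2 s.
4. all four clips are snapped home (value of joint each of clip_1, clip_2, clip_3, clip_4 below 0.07 rad), for 0.2 s.
At the end, for the whole second after the job is handed in: Lid on the box, centred within 4 mm, turned less than 0.04 rad, level within 0.03 rad, its origin 74 to 81.5 mm above the box's; all four clips shut (below 0.07 rad); lid at rest (all of step 4 and horizontal distance between lid and box below 0.004 m and z of lid in the frame of box between 0.074 and 0.0815 m and angle between the z axis of lid and the z axis of box, either way round below 0.03 rad and angle between the x axis of lid and the x axis of box, either way round below 0.04 rad and linear speed of lid below 0.01 m/s); the robot touches nothing.
It fails at once if two clips next to each other (same side or same end) shut while the other two are open ((value of joint each of clip_1, clip_2 below 0.07 rad and value of joint each of clip_3, clip_4 above 0.25 rad) or (value of joint each of clip_2, clip_3 below 0.07 rad and value of joint each of clip_1, clip_4 above 0.25 rad) or (value of joint each of clip_3, clip_4 below 0.07 rad and value of joint each of clip_1, clip_2 above 0.25 rad) or (value of joint each of clip_1, clip_4 below 0.07 rad and value of joint each of clip_2, clip_3 above 0.25 rad)).
It fails at once if a clip is pressed with more than 25 N (contact force between the fingers and tab_1 above 25 N or contact force between the fingers and tab_2 above 25 N or contact force between the fingers and tab_3 above 25 N or contact force between the fingers and tab_4 above 25 N).
It fails at once if the box is pressed with more than 25 N (contact force between the fingers and box above 25 N).
It fails at once if the marker or the vial is pushed more than 20 mm away (distance of any of marker, vial from where it was at the start of the episode above 0.02 m).
It also fails if it takes over 72 s, if anything falls off the work surface, if the arm or the gripper's body presses on something with over 40 N, if the wrist force passes 120 N, or if a joint passes its speed limit or range.

## Working session

There is one attempt and no reset: what is moved stays moved. The work goes in short steps, Python scripts to look and compute and a shell command to move; the robot and the scene stay as the last step left them, time stands still between calls to the robot, and variables do not carry over. Pictures are saved under pics/ and viewed, at most 10 in all, crops included, and the job is handed in when it is done.

```bash
ls; mkdir -p pics
python3 - <<'E'
from rig import ctrl
import cv2
for n in("scene","top"):
    cv2.imwrite(f"pics/{n}0.png",ctrl.capture(n)[:,:,::-1]);print(ctrl.calibration(n))
print(ctrl.sense())
E
```

```text
pics
rig.py
steer.py
{'fx': 409.7150252393355, 'fy': 409.7150252393355, 'cx': 323.82042149578274, 'cy': 202.22834594779223, 'position': array([ 229.5463645 , -661.17078801,  418.016673  ]), 'attitude': array([-0.50647679,  0.83421257, -0.1840596 ,  0.11701587])}
{'fx': 432.77588746235847, 'fy': 432.77588746235847, 'cx': 324.60673796077805, 'cy': 199.982644591523, 'position': array([416.27280023,  49.65344259, 941.72914062]), 'attitude': array([ 0.05709172, -0.7035507 ,  0.70578214, -0.0602371 ])}
{'time_s': 0.1, 'joints': array([ 8.84596509e-01,  3.13374778e-01,  1.49835664e+00, -3.33430165e-07,
        1.33095758e+00, -2.23391866e-01]), 'dq': array([ 6.48049065e-05, -3.45401395e-03, -1.17614714e-03,  2.46003016e-03,
       -1.35303026e-03,  8.26721956e-04]), 'tau': array([ 2.97188781e-03, -4.12900794e+01, -2.60138834e+01, -1.22348229e-04,
        3.09147115e-03, -6.08894720e-05]), 'eef_pos': array([234.37857762, 469.74172336, 404.20373092]), 'ee_rot': array([-2.40654494e-04,  2.29344229e-01,  9.73345223e-01, -4.92520932e-04]), 'force': array([0.69179362, 0.32583838, 1.36099722]), 'wrist_torque': array([ 0.0031253 , -0.02103069,  0.03081426]), 'grip_force': 0.0, 'grip_width': 0.9986689665388223}
```

View pics/top0.png

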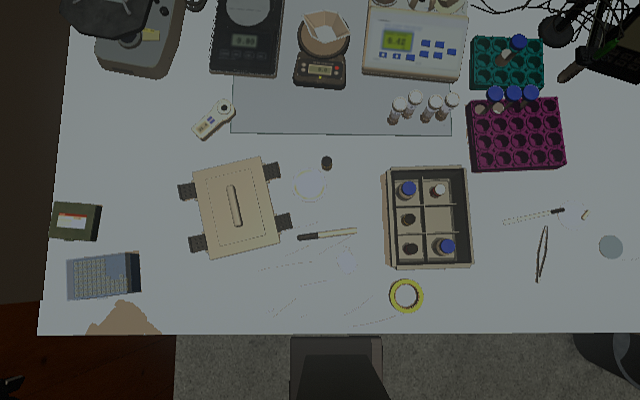

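View pics/scene0.png

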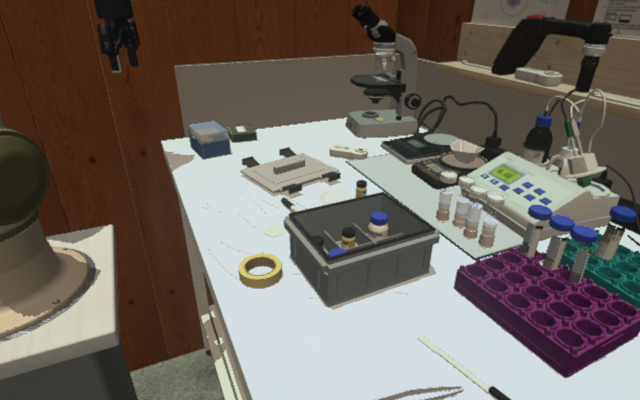

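The top view shows the lid centred near px (237,207), its bar at (235,205), the box near (427,217), the marker at (327,234) and the vial at (326,162). The scene view agrees. Next I'll zoom in on the lid and the box.

Run:
```python
import cv2,numpy as np
im=cv2.imread("pics/top0.png")
a=im[148:268,172:297];b=im[158:278,372:482]
f=lambda c:cv2.resize(cv2.convertScaleAbs(c,alpha=1.2,beta=20),None,fx=4.9,fy=4.9,interpolation=cv2.INTER_CUBIC)[:,:]
def lab(c,x0,y0):
    o=cv2.resize(cv2.convertScaleAbs(c,alpha=1.1,beta=15),None,fx=5,fy=5,interpolation=cv2.INTER_CUBIC)
    for i in range(0,c.shape[1],10):cv2.line(o,(i*5,0),(i*5,8),(0,0,255),1);cv2.putText(o,str(x0+i),(i*5,18),0,.35,(0,0,255))
    for i in range(0,c.shape[0],10):cv2.line(o,(0,i*5),(8,i*5),(0,0,255),1);cv2.putText(o,str(y0+i),(8,i*5+4),0,.35,(0,0,255))
    return o
cv2.imwrite("pics/lid.png",lab(a,172,148));cv2.imwrite("pics/box.png",lab(b,372,158))
```

```text
(no output)
```

View pics/lid.png

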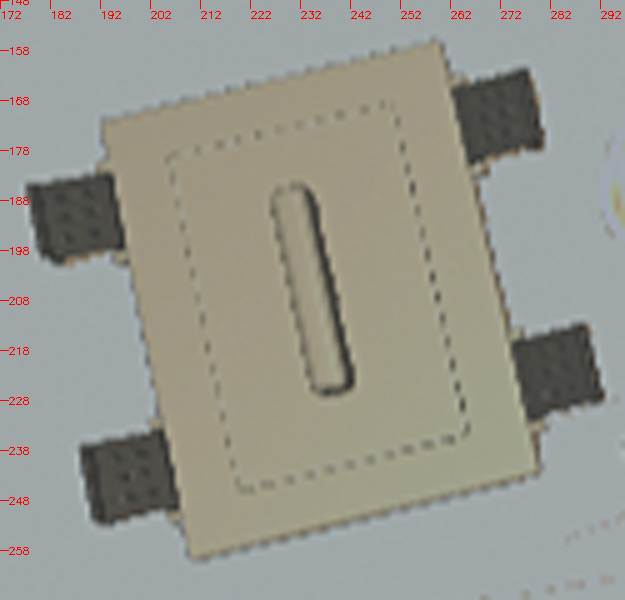

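View pics/box.png

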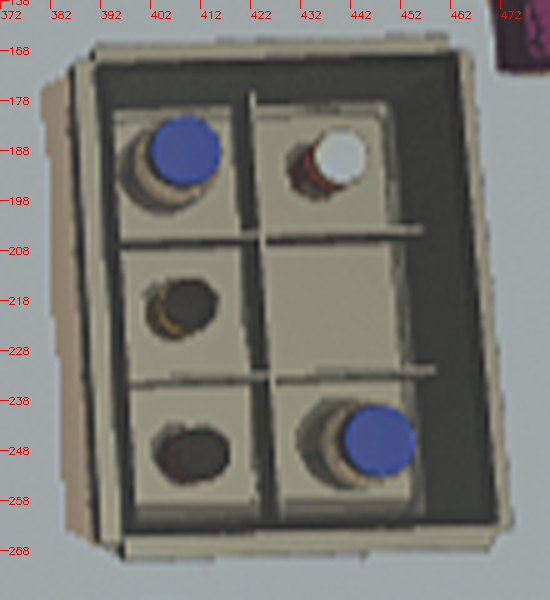

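The lid plate's corners are near px (192.8,172), (259.6,156.4), (279.6,242.4) and (211,259.6). The box's outer rim edges run through (391,167)-(462,166) at the top, (465,168)-(474,263) on the right and (397,269.6)-(470,267.6) at the bottom. I'll fit poses to these and check them with an overlay.

```bash
cat > h.py <<'E'
import numpy as np,cv2
from rig import ctrl
from scipy.spatial.transform import Rotation as R
from scipy.optimize import least_squares
def q(w):return R.from_quat(np.r_[w[1:],w[0]])
def cam(n):
    c=ctrl.calibration(n);return c,q(c["attitude"]).as_matrix(),np.array(c["position"])
def proj(n,P):
    c,A,p=cam(n);X=(np.atleast_2d(P)-p)@A
    return np.c_[c["fx"]*X[:,0]/X[:,2]+c["cx"],c["fy"]*X[:,1]/X[:,2]+c["cy"]]
def back(n,uv,z):
    c,A,p=cam(n);uv=np.atleast_2d(uv).astype(float)
    d=np.c_[(uv[:,0]-c["cx"])/c["fx"],(uv[:,1]-c["cy"])/c["fy"],np.ones(len(uv))]@A.T
    return p+d*((z-p[2])/d[:,2])[:,None]
def T(x,y,yaw,P):
    P=np.array(P,float);c,s=np.cos(yaw),np.sin(yaw)
    return np.c_[x+c*P[:,0]-s*P[:,1],y+s*P[:,0]+c*P[:,1],P[:,2]]
def rect(a,b,z):return [[a,b,z],[-a,b,z],[-a,-b,z],[a,-b,z]]
E
python3 - <<'E'
from h import *
d=lambda x,y,x0,y0:(x0+x/5,y0+y/5)
L=back("top",[(192.8,172),(259.6,156.4),(279.6,242.4),(211,259.6)],15)
c=L.mean(0);e=(L[0]+L[1]-L[2]-L[3])/2;f=(L[0]+L[3]-L[1]-L[2])/2
print("lid",c,np.arctan2(e[1],e[0]),np.arctan2(-f[0],f[1]),np.hypot(*e[:2]),np.hypot(*f[:2]))
B=lambda p:back("top",[d(*q,372,158) for q in p],85)
t=B([(95,46),(450,38)]);r=B([(465,50),(510,525)]);b=B([(125,558),(490,548)]);l=B([(78,70),(105,540)]);g=B([(97,75),(127,535)])
def res(v):
    o=[]
    for P,ax,val in((t,0,104),(b,0,-104),(r,1,-82)):
        Q=(P[:,:2]-v[:2])@np.array([[np.cos(v[2]),-np.sin(v[2])],[np.sin(v[2]),np.cos(v[2])]])
        o+=list(Q[:,ax]-val)
    return o
s=least_squares(res,[380,-170,0]);print("box",s.x,s.fun)
v=s.x
for P in(l,g):print(((P[:,:2]-v[:2])@np.array([[np.cos(v[2]),-np.sin(v[2])],[np.sin(v[2]),np.cos(v[2])]]))[:,1])
for n,uv in(("marker",[(300,237),(356,230)]),("vial",[(326,168)])):print(n,back("top",uv,5))
im=cv2.imread("pics/top0.png");sc=5
o=cv2.resize(im[158:278,372:482],None,fx=5,fy=5,interpolation=cv2.INTER_CUBIC)
for a,b_,z,col in((104,82,85,(0,0,255)),(104,82,64,(255,0,255)),(95,73,0,(0,255,0)),(91,69,85,(255,255,0))):
    P=(proj("top",T(*v,rect(a,b_,z)))-[372,158]+.0)*5
    cv2.polylines(o,[P.astype(int)],True,col,1)
o2=cv2.resize(im[148:268,172:297],None,fx=5,fy=5,interpolation=cv2.INTER_CUBIC)
yaw=np.arctan2(e[1],e[0])
for a,b_,z,col in((99,77,15,(0,0,255)),(99,77,9,(255,0,255)),(45,8,36,(0,255,0))):
    cv2.polylines(o2,[((proj("top",T(c[0],c[1],yaw,rect(a,b_,z)))-[172,148])*5).astype(int)],True,col,1)
o3=np.zeros((600,1175,3),np.uint8);o3[:,:550]=o;o3[:,550:]=o2
cv2.imwrite("pics/fit.png",cv2.resize(o3,(800,408),interpolation=cv2.INTER_AREA))
E
```

```text
lid [557.1253385  237.63800066  15.        ] 0.24288587224079872 0.23919240947750892 195.73950573894294 149.48776011947268
box [ 5.25810910e+02 -1.61831756e+02  2.81503849e-02] [-0.66722736 -1.75741376  1.54409385  0.88054727  0.6705577  -0.67055771]
[76.69150031 76.63147769]
[69.09294281 67.89718903]
marker [[492.28107536  98.70817529   5.        ]
 [507.08071021 -22.70130464   5.        ]]
vial [[645.37993297  41.84490906   5.        ]]
```

View pics/fit.png

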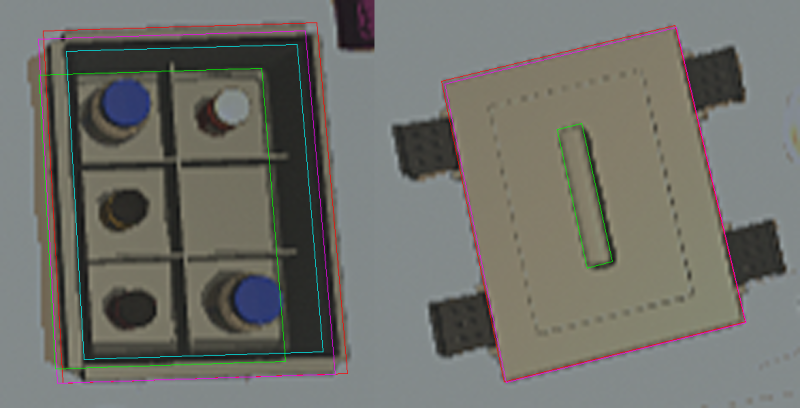

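The lid fit matches its plate and bar. The box's y is biased by picking only one side, so I'll check brightness profiles across the box.

Run:
```python
from h import *
v=[525.8,-161.8,.024]
for n in("top","scene"):
    im=cv2.imread(f"pics/{n}0.png").astype(np.float32).mean(2)
    for name,z,pts in(("+y",85,lambda s,k:(k,s)),("-y",85,lambda s,k:(k,-s)),("+x",85,lambda s,k:(s,k)),("-x",85,lambda s,k:(-s,k))):
        S=np.arange(60,100,1.0)+(22 if 'x' in name else 0)
        prof=[]
        for k in (np.linspace(-60,60,41) if 'y' in name else np.linspace(-45,45,41)):
            uv=proj(n,T(*v,[[*pts(s,k),z] for s in S])).astype(np.float32)
            prof.append(cv2.remap(im,uv[:,:1].copy(),uv[:,1:].copy(),cv2.INTER_LINEAR)[:,0])
        print(n,name,int(S[0]),*np.mean(prof,0).astype(int))
```

```text
top +y 60 99 101 103 101 86 58 39 34 35 38 49 73 100 113 114 113 114 115 104 72 43 41 58 82 101 105 103 102 101 100 100 103 112 127 136 137 136 135 135 135
top -y 60 39 39 39 39 39 39 39 39 39 39 40 39 36 34 34 33 35 52 80 101 106 104 104 113 128 135 135 135 134 134 134 134 134 134 134 134 134 134 134 134
top +x 82 44 44 44 43 43 44 44 44 44 42 40 38 35 34 40 58 79 94 104 106 103 102 107 116 126 133 136 135 135 134 134 134 134 134 134 134 134 134 134 134
top -x 82 76 68 67 65 61 55 49 43 38 35 39 56 81 99 109 113 112 111 108 104 107 115 125 133 136 135 135 134 134 134 134 134 134 134 134 134 135 135 135 134
scene +y 60 74 72 68 64 58 53 49 47 47 51 61 76 96 120 143 163 177 187 193 197 199 200 200 201 202 202 203 203 204 205 205 206 206 207 208 209 209 209 210 211
scene -y 60 94 98 102 102 98 88 80 73 69 65 58 51 46 42 40 40 43 49 56 64 69 71 73 78 87 102 119 134 143 145 146 145 142 135 123 105 88 78 75 74
scene +x 82 65 65 64 64 64 64 64 64 63 62 60 56 51 46 43 42 43 48 56 66 76 91 111 134 157 173 184 189 191 192 192 191 191 191 191 191 191 191 191 191
scene -x 82 66 65 62 58 53 50 48 47 48 52 58 64 72 87 110 131 143 147 147 147 146 140 126 104 83 71 70 72 77 85 97 111 123 132 137 141 145 149 153 158
```

```bash
cat > edge.py <<'E'
from h import *
def edge(im,n,v,pts,S,ks,z,thr,rise=True):
    o=[]
    for k in ks:
        uv=proj(n,T(*v,[[*pts(s,k),z] for s in S])).astype(np.float32)
        p=cv2.remap(im,uv[:,:1].copy(),uv[:,1:].copy(),cv2.INTER_LINEAR)[:,0]
        i=np.where((p[:-1]<thr)&(p[1:]>=thr) if rise else (p[:-1]>=thr)&(p[1:]<thr))[0]
        o.append(S[i[0]]+(thr-p[i[0]])/(p[i[0]+1]-p[i[0]])*(S[1]-S[0]) if len(i) else np.nan)
    return np.array(o)
E
python3 - <<'E'
from edge import *
im=cv2.imread("pics/top0.png").astype(np.float32).mean(2)
v=[527,-164.3,.024]
for nm,f,S,K,z,th in(("+y g",lambda s,k:(k,s),np.arange(69,85,.5),60,88,72),("-y g",lambda s,k:(k,-s),np.arange(69,85,.5),60,88,72),("-y o",lambda s,k:(k,-s),np.arange(78,90,.5),60,85,119),
  ("+x g",lambda s,k:(s,k),np.arange(91,105,.5),45,88,72),("-x g",lambda s,k:(-s,k),np.arange(91,105,.5),45,88,75),("+x o",lambda s,k:(s,k),np.arange(100,112,.5),45,85,119),("-x o",lambda s,k:(-s,k),np.arange(100,112,.5),45,85,119)):
    ks=np.linspace(-K,K,41);e=edge(im,"top",v,f,S,ks,z,th);m=~np.isnan(e)
    m&=abs(e-np.nanmedian(e))<2
    print(nm,m.sum(),np.polyfit(ks[m],e[m],1).round(4))
# lid plate edges, z 15
v=[557.1,237.6,.241]
bg=135
for nm,f,S,K in(("+x",lambda s,k:(s,k),np.arange(90,108,.5),50),("-x",lambda s,k:(-s,k),np.arange(90,108,.5),50),("+y",lambda s,k:(k,s),np.arange(68,86,.5),30),("-y",lambda s,k:(k,-s),np.arange(68,86,.5),30)):
    ks=np.linspace(-K,K,41)
    uv=[proj("top",T(*v,[[*f(s,k),15] for s in S])).astype(np.float32) for k in ks]
    p=np.array([cv2.remap(im,u[:,:1].copy(),u[:,1:].copy(),cv2.INTER_LINEAR)[:,0] for u in uv])
    g=np.abs(np.diff(cv2.GaussianBlur(p,(3,3),0)));th=125
    e=edge(im,"top",v,f,S,ks,15,th);m=~np.isnan(e);m&=abs(e-np.nanmedian(e))<2
    print("lid",nm,m.sum(),np.polyfit(ks[m],e[m],1).round(4),p.mean(0)[::3].astype(int))
# bar ends
for sgn in(1,-1):
    S=np.arange(30,60,1.);u=proj("top",T(*v,[[sgn*s,k,36] for k in(-3,0,3) for s in S])).astype(np.float32)
    print("bar",sgn,cv2.remap(im,u[:,:1].copy(),u[:,1:].copy(),cv2.INTER_LINEAR)[:,0].reshape(3,-1).mean(0).astype(int))
E
```

```text
+y g 41 [2.20000e-03 7.40385e+01]
-y g 41 [-2.50000e-03  7.41662e+01]
-y o 41 [-5.1000e-03  8.0793e+01]
+x g 41 [-7.40000e-03  9.58221e+01]
-x g 41 [2.70000e-03 9.48737e+01]
+x o 41 [-1.500000e-03  1.040544e+02]
-x o 41 [4.800000e-03 1.044237e+02]
lid +x 41 [2.500000e-03 1.006245e+02] [118 118 118 118 118 114 116 123 133 137 136 136]
lid -x 19 [2.07000e-02 9.18844e+01] [124 125 126 122 110 105 117 133 138 136 136 136]
lid +y 41 [9.00000e-04 7.88823e+01] [120 120 120 120 120 118 111 118 136 137 136 136]
lid -y 35 [3.2600e-02 7.1054e+01] [123 123 124 125 110  90 112 135 137 136 136 135]
bar 1 [119 119 119 119 118 118 118 118 118 119 120 118 115 110 104 103 107 113
 118 121 120 120 119 119 119 119 119 119 119 120]
bar -1 [123 123 122 122 122 122 122 123 124 124 121 113  97  80  65  63  78  99
 115 123 125 124 123 123 123 123 123 123 123 123]
```

Box: (527.2,-164.4), yaw 0.028. Lid: (557.3,238.0), yaw 0.240. The sizes match the ones given. Now I'll plan the grasp.

```bash
cat > go.py <<'E'
import sys
from h import *
# target world TCP x y z yaw(of tool y axis relative to world y, mod pi); tool straight down
def delta(x,y,z,yaw,s=None):
    s=s or ctrl.sense();A=q(s["ee_rot"])
    best=None
    for k in(0,np.pi):
        Y=np.array([-np.sin(yaw+k),np.cos(yaw+k),0]);Z=np.array([0,0,-1.]);B=R.from_matrix(np.c_[np.cross(Y,Z),Y,Z])
        r=(A.inv()*B).as_rotvec()
        if best is None or np.linalg.norm(r)<np.linalg.norm(best):best=r
    return A.inv().apply(np.array([x,y,z])-s["eef_pos"]),best
if __name__=="__main__":
    s=ctrl.sense();print("at",s["eef_pos"].round(1),"F",s["force"].round(1),"j",s["joints"].round(2))
    a=[float(v) for v in sys.argv[1:]]
    for i in range(0,len(a),4):
        d,r=delta(*a[i:i+4],s);print(d.round(1),r.round(3))
E
python3 go.py 557.3 238 240 .240 557.3 238 190.5 .240 527.2 -164.4 300 .028
```

```text
at [234.4 469.7 404.2] F [0.7 0.3 1.4] j [ 0.88  0.31  1.5  -0.    1.33 -0.22]
[-392.5  -63.   164.2] [-0.001 -0.001 -0.703]
[-392.5  -63.   213.7] [-0.001 -0.001 -0.703]
[-545.2 -436.6  104.5] [-0.001 -0.001 -0.491]
```

The rows are not in the units I measure in: shifts go in units of 20 mm and turns go in units of 0.2 rad. I convert before sending: 80 mm is 4, -24 mm is -1.2, -0.703 rad is -3.515.

```bash
echo '[[-2.45, -0.4, 1, 0, 0, -0.44], [-4.9, -0.8, 2, 0, 0, -0.88], [-7.35, -1.2, 3, 0, 0, -1.32], [-9.8, -1.6, 4, 0, 0, -1.76], [-12.25, -1.95, 5, 0, 0, -2.2], [-14.7, -2.35, 6, 0, 0, -2.64], [-17.15, -2.75, 7, 0, 0, -3.075], [-19.6, -3.15, 8, 0, 0, -3.515]]' > m.json && python3 steer.py m.json 1.0 40; echo '[[0, 0, 0, 0, 0, 0], [0, 0, 0, 0, 0, 0], [0, 0, 0, 0, 0, 0]]' > m.json && python3 steer.py m.json 0.45; python3 go.py 557.3 238 240 .240 557.3 238 190.5 .240
```

```text
time_s: 0.9
eef_pos: [537.2, 252.2, 254.1]
ee_rot: [-0.0, -0.122, 0.993, -0.0]
force: [0.4, 1.6, -0.1]
grip_width: 0.999
grip_force: 0.0
time_s: 1.2
eef_pos: [535.3, 254.3, 255.5]
ee_rot: [0.0, -0.12, 0.993, 0.0]
force: [0.0, -0.0, -0.6]
grip_width: 0.516
grip_force: 0.0
at [535.3 254.3 255.5] F [ 0.  -0.  -0.6] j [ 0.25  0.61  1.46  0.    1.07 -1.57]
[-17.5 -21.1  15.5] [0. 0. 0.]
[-17.5 -21.1  65. ] [0. 0. 0.]
```

```bash
echo '[[-0.45, -0.55, 0, 0, 0, 0], [-0.875, -1.055, 0.4, 0, 0, 0], [-0.875, -1.055, 1.5, 0, 0, 0], [-0.875, -1.055, 2.4, 0, 0, 0], [-0.875, -1.055, 3, 0, 0, 0], [-0.875, -1.055, 3.2, 0, 0, 0], [-0.875, -1.055, 3.2, 0, 0, 0]]' > m.json && python3 steer.py m.json 0.45; python3 go.py 557.3 238 190.5 .240
```

```text
time_s: 1.9
eef_pos: [558.1, 237.2, 191.0]
ee_rot: [-0.0, -0.12, 0.993, -0.0]
force: [-0.7, -0.0, -0.0]
grip_width: 0.448
grip_force: 0.0
at [558.1 237.2 191. ] F [-0.7 -0.  -0. ] j [ 0.21  0.72  1.45 -0.    0.97 -1.6 ]
[0.6 0.9 0.5] [-0. -0.  0.]
```

```bash
echo '[[0.03, 0.045, 0, 0, 0, 0], [0.03, 0.045, 0, 0, 0, 0]]' > m.json && python3 steer.py m.json ; echo '[[0, 0, 0, 0, 0, 0], [0, 0, 0, 0, 0, 0], [0, 0, 0, 0, 0, 0], [0, 0, 0, 0, 0, 0], [0, 0, 0, 0, 0, 0]]' > m.json && python3 steer.py m.json 0 80; echo '[[0, 0, -0.5, 0, 0, 0], [0, 0, -1.5, 0, 0, 0], [0, 0, -3, 0, 0, 0], [0, 0, -4.5, 0, 0, 0], [0, 0, -6, 0, 0, 0], [0, 0, -6, 0, 0, 0]]' > m.json && python3 steer.py m.json; python3 go.py 527.2 -164.4 300 .028
```

```text
time_s: 2.1
eef_pos: [557.3, 238.2, 192.0]
ee_rot: [0.001, -0.12, 0.993, 0.0]
force: [-0.5, -0.4, 0.3]
grip_width: 0.449
grip_force: 0.0
time_s: 2.6
eef_pos: [557.3, 238.1, 192.0]
ee_rot: [0.001, -0.12, 0.993, 0.0]
force: [-0.3, -0.9, 6.5]
grip_width: 0.164
grip_force: 79.6
time_s: 3.2
eef_pos: [557.5, 238.2, 315.3]
ee_rot: [0.004, -0.12, 0.993, 0.0]
force: [0.7, 0.1, -3.7]
grip_width: 0.164
grip_force: 78.5
at [557.5 238.2 315.3] F [ 0.7  0.1 -3.7] j [ 0.21  0.57  1.36  0.    1.21 -1.6 ]
[ 125.3 -383.8   14.5] [0.001 0.007 0.212]
```

Converted, -338 mm is -16.9, -296 mm is -14.8, 0.187 rad is 0.935.

```bash
echo '[[0.4, -1.25, 0, 0, 0, 0.07], [1.1, -3.4, 0, 0, 0, 0.19], [1.85, -5.65, 0, 0, 0, 0.315], [2.6, -7.9, 0, 0, 0, 0.44], [3.35, -10.2, 0, 0, 0, 0.565], [4.1, -12.5, 0, 0, 0, 0.69], [4.85, -14.8, 0, 0, 0, 0.815], [5.5, -16.9, 0, 0, 0, 0.935]]' > m.json && python3 steer.py m.json; echo '[[0.4, -1.25, 0, 0, 0, 0.075], [0.75, -2.25, 0, 0, 0, 0.125], [0.75, -2.25, 0, 0, 0, 0.125], [0.75, -2.25, 0, 0, 0, 0.125]]' > m.json && python3 steer.py m.json; python3 go.py 527.2 -164.4 300 .028
```

```text
time_s: 4.0
eef_pos: [529.8, -118.5, 309.8]
ee_rot: [-0.001, -0.026, 1.0, 0.001]
force: [0.5, 0.3, -3.7]
grip_width: 0.163
grip_force: 78.7
time_s: 4.4
eef_pos: [517.8, -162.1, 310.0]
ee_rot: [-0.001, -0.014, 1.0, 0.001]
force: [-0.0, 0.9, -4.0]
grip_width: 0.165
grip_force: 78.8
at [ 517.8 -162.1  310. ] F [-0.   0.9 -4. ] j [-0.52  0.44  1.57  0.    1.13 -2.12]
[-9.3 -2.5 10. ] [ 0.001 -0.002 -0.   ]
```

```bash
echo '[[-0.25, -0.075, 0.25, 0, 0, 0], [-0.465, -0.125, 0.6, 0.005, -0.01, 0], [-0.465, -0.125, 1.1, 0.005, -0.01, 0], [-0.465, -0.125, 1.15, 0.005, -0.01, 0], [-0.465, -0.125, 1.15, 0.005, -0.01, 0]]' > m.json && python3 steer.py m.json; python3 go.py 527.2 -164.4 287 .028
python3 - <<'E'
from edge import *
im0=ctrl.capture("top");cv2.imwrite("pics/top1.png",im0[:,:,::-1])
s=ctrl.sense();p=s["eef_pos"];yaw=.028;z=p[2]-192+15
im=cv2.imread("pics/top1.png").astype(np.float32).mean(2)
v=[p[0],p[1],yaw]
for nm,f,S,K in(("+x",lambda s,k:(s,k),np.arange(88,110,1),50),("-x",lambda s,k:(-s,k),np.arange(88,110,1),50),("+y",lambda s,k:(k,s),np.arange(66,88,1),30),("-y",lambda s,k:(k,-s),np.arange(66,88,1),30)):
    for ks in(np.linspace(-K,-K/3,15),np.linspace(K/3,K,15)):
        u=[proj("top",T(*v,[[*f(a,k),z] for a in S])).astype(np.float32) for k in ks]
        pr=np.mean([cv2.remap(im,w[:,:1].copy(),w[:,1:].copy(),cv2.INTER_LINEAR)[:,0] for w in u],0)
        print(nm,S[0],pr.astype(int))
o=im0[140:290,350:500,::-1];cv2.imwrite("pics/h1.png",cv2.resize(o,(600,600),interpolation=cv2.INTER_CUBIC))
E
```

```text
time_s: 4.9
eef_pos: [527.5, -164.2, 287.6]
ee_rot: [0.0, -0.014, 1.0, -0.0]
force: [0.7, 0.8, -3.9]
grip_width: 0.168
grip_force: 78.7
at [ 527.5 -164.2  287.6] F [ 0.7  0.8 -3.9] j [-0.51  0.49  1.57  0.    1.09 -2.11]
[ 0.3 -0.2  0.6] [-0.     0.001  0.001]
+x 88 [73 73 72 71 70 68 67 67 66 65 64 63 63 62 61 60 58 57 55 54 53 53]
+x 88 [ 91  93  94  98 100 103 106 110 114 115 112 113 119 128 137 142 141 140
 140 140 140 140]
-x 88 [90 90 90 90 91 91 91 91 91 91 91 91 92 92 92 92 92 92 92 93 93 93]
-x 88 [55 54 54 54 55 55 55 56 56 57 57 58 58 58 59 59 60 60 60 61 61 61]
+y 66 [81 81 81 82 82 82 82 83 81 76 64 53 62 73 74 73 73 74 74 65 45 36]
+y 66 [82 82 82 82 82 82 83 83 83 77 64 57 63 71 74 74 74 75 75 63 44 40]
-y 66 [103 103 103 103 103 103 102 102 101 101 101 101 101 101 100 100 100  99
  99  98  98  99]
-y 66 [85 86 86 87 88 88 89 90 90 91 92 92 93 93 94 94 95 96 96 96 97 98]
```

View pics/h1.png

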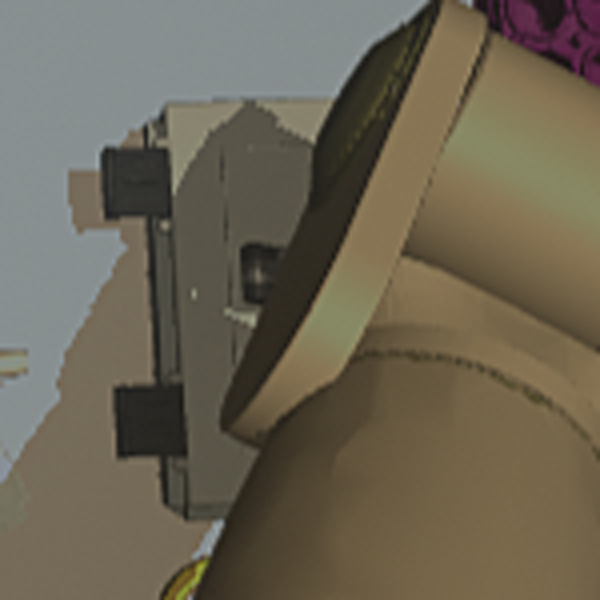

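The lid edges at +x (about 100.7) and +y (dip at 77) match the bench measurements, so the lid's centre is at the TCP. I'll correct by 0.3 mm and lower it by feel.

Converted, 5 mm is 0.25, 3 mm is 0.15, 0.001 rad is 0.005.

```bash
echo '[[0.015, -0.01, 0.15, 0, 0, 0], [0.015, -0.01, 0.25, 0, 0.005, 0.005], [0.015, -0.01, 0.25, 0, 0.005, 0.005]]' > m.json && python3 steer.py m.json|grep -E "pos|force:"; for i in 1; do :; done; echo '[[0, 0, 0.05, 0, 0, 0], [0, 0, 0.1, 0, 0, 0], [0, 0, 0.1, 0, 0, 0]]' > m.json && python3 steer.py m.json|grep -E "pos|force:"; echo '[[0, 0, 0.05, 0, 0, 0], [0, 0, 0.075, 0, 0, 0], [0, 0, 0.075, 0, 0, 0]]' > m.json && python3 steer.py m.json|grep -E "pos|force:"
```

```text
eef_pos: [527.1, -164.7, 283.0]
force: [0.3, 0.4, -4.7]
grip_force: 78.8
eef_pos: [527.2, -164.7, 281.1]
force: [-0.2, 0.9, -3.4]
grip_force: 78.8
eef_pos: [527.2, -164.6, 279.6]
force: [0.7, 0.5, -4.3]
grip_force: 78.8
```

```bash
echo '[[0, 0, 0.05, 0, 0, 0], [0, 0, 0.05, 0, 0, 0]]' > m.json && python3 steer.py m.json|grep -E "pos|force:"; echo '[[0, 0, 0.05, 0, 0, 0], [0, 0, 0.05, 0, 0, 0]]' > m.json && python3 steer.py m.json|grep -E "pos|force:"; echo '[[0, 0, 0.05, 0, 0, 0], [0, 0, 0.05, 0, 0, 0]]' > m.json && python3 steer.py m.json|grep -E "pos|force:"
```

```text
eef_pos: [527.2, -164.6, 278.6]
force: [0.1, 1.6, -3.4]
grip_force: 78.8
eef_pos: [527.2, -164.6, 277.6]
force: [-0.7, -0.8, -3.9]
grip_force: 78.8
eef_pos: [527.2, -164.6, 276.6]
force: [-1.5, 0.1, -4.8]
grip_force: 78.8
```

The lip is now below the gasket crest with no contact force, so it is entering the box.

Converted, 2 mm is 0.1, 1 mm is 0.05.

```bash
echo '[[0, 0, 0.05, 0, 0, 0], [0, 0, 0.1, 0, 0, 0], [0, 0, 0.1, 0, 0, 0]]' > m.json && python3 steer.py m.json|grep -E "pos|force:"; echo '[[0, 0, 0.05, 0, 0, 0], [0, 0, 0.075, 0, 0, 0], [0, 0, 0.075, 0, 0, 0]]' > m.json && python3 steer.py m.json|grep -E "pos|force:"; echo '[[0, 0, 0.05, 0, 0, 0], [0, 0, 0.05, 0, 0, 0]]' > m.json && python3 steer.py m.json|grep -E "pos|force:"; echo '[[0, 0, 0.035, 0, 0, 0], [0, 0, 0.035, 0, 0, 0]]' > m.json && python3 steer.py m.json|grep -E "pos|force:"
```

```text
eef_pos: [527.2, -164.6, 274.5]
force: [-0.3, 0.6, -3.8]
grip_force: 78.8
eef_pos: [527.2, -164.7, 273.1]
force: [0.3, 0.5, -2.8]
grip_force: 78.8
eef_pos: [527.2, -164.7, 272.1]
force: [0.3, 0.1, -4.1]
grip_force: 78.8
eef_pos: [527.2, -164.7, 271.4]
force: [-0.1, 0.7, -3.9]
grip_force: 78.8
```

Converted, 0.5 mm is 0.025.

```bash
echo '[[0, 0, 0.025, 0, 0, 0], [0, 0, 0.025, 0, 0, 0]]' > m.json && python3 steer.py m.json|grep -E "pos|force:"; echo '[[0, 0, 0.02, 0, 0, 0], [0, 0, 0.02, 0, 0, 0]]' > m.json && python3 steer.py m.json|grep -E "pos|force:";  echo '[[0, 0, 0.02, 0, 0, 0], [0, 0, 0.02, 0, 0, 0]]' > m.json && python3 steer.py m.json|grep -E "pos|force:"
```

```text
eef_pos: [527.2, -164.7, 271.0]
force: [-0.1, 0.2, -3.8]
grip_force: 79.0
eef_pos: [527.2, -164.7, 270.9]
force: [-1.3, 0.1, -1.4]
grip_force: 79.3
eef_pos: [527.2, -164.7, 270.7]
force: [-2.8, 0.6, 4.0]
grip_force: 79.9
```

The lid seated at TCP z 271, the height I expected. Releasing it and lifting off.

```bash
echo '[[0, 0, 0, 0, 0, 0], [0, 0, 0, 0, 0, 0], [0, 0, 0, 0, 0, 0], [0, 0, 0, 0, 0, 0]]' > m.json && python3 steer.py m.json 0.45; echo '[[0, 0, -0.5, 0, 0, 0], [0, 0, -2, 0, 0, 0], [0, 0, -3.5, 0, 0, 0], [0, 0, -5.5, 0, 0, 0], [0, 3, -5.5, 0, 0, 0], [0, 5.5, -5.5, 0, 0, 0], [0, 7.5, -5.5, 0, 0, 0], [0, 7.5, -5.5, 0, 0, 0]]' > m.json && python3 steer.py m.json 0; python3 go.py 527.2 -164.7 370 .028
python3 - <<'E'
from edge import *
im0=ctrl.capture("top");cv2.imwrite("pics/top2.png",im0[:,:,::-1]);im1=ctrl.capture("scene");cv2.imwrite("pics/scene2.png",im1[:,:,::-1])
a=cv2.resize(im0[140:290,350:500],(400,400));b=cv2.resize(im1[160:310,270:450],(400,400*150//180))
o=np.zeros((400,800,3),np.uint8);o[:,:400]=a;o[:b.shape[0],400:]=b
cv2.imwrite("pics/h2.png",o[:,:,::-1])
E
```

```text
time_s: 8.45
eef_pos: [527.3, -164.7, 270.1]
ee_rot: [0.001, -0.014, 1.0, -0.001]
force: [0.3, 0.3, 0.0]
grip_width: 0.45
grip_force: 0.0
time_s: 9.25
eef_pos: [522.4, -9.9, 381.1]
ee_rot: [0.001, -0.016, 1.0, -0.0]
force: [0.5, -0.6, 0.0]
grip_width: 0.002
grip_force: 0.0
at [522.4  -9.9 381.1] F [ 0.5 -0.6  0. ] j [-0.24  0.33  1.54  0.    1.27 -1.85]
[   0.3 -154.9   11.2] [-0.     0.002  0.005]
```

View pics/h2.png

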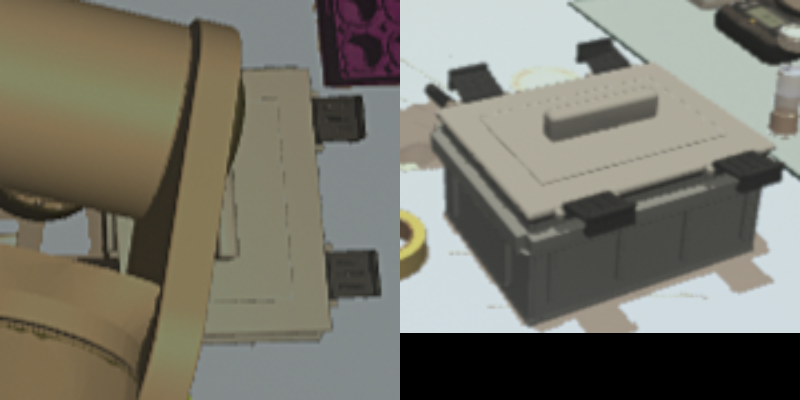

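The lid sits level with all four clips open: px about (455,185) and (480,270) in the top crop, plus the two far ones in the scene view. Next is clip_1: straight down over the lip first, then inward and down.

```bash
cat > clip.py <<'E'
import sys
from go import *
L=np.array([527.3,-164.7]);yaw=.028
def loc(i):return {1:(1,1),2:(1,-1),3:(-1,-1),4:(-1,1)}[i]
def tgt(i,out,tipz):
    sx,sy=loc(i);P=T(L[0],L[1],yaw,[[58*sx,sy*(79.5+out),0]])[0]
    return P[0],P[1],tipz+173,yaw
i=int(sys.argv[1]);s=ctrl.sense();sy=loc(i)[1]
v=(s["eef_pos"]-[*L,173]);c,k=np.cos(yaw),np.sin(yaw)
print("F",s["force"].round(1),"lid-frame x %.1f out %.1f tipz %.1f"%(c*v[0]+k*v[1],sy*(-k*v[0]+c*v[1])-79.5,v[2]))
a=[float(x) for x in sys.argv[2:]]
for j in range(0,len(a),2):
    d,r=delta(*tgt(i,a[j],a[j+1]),s);print(a[j:j+2],d.round(1),r.round(3))
E
python3 clip.py 1 33 130
```

```text
F [ 0.4 -0.3 -0.3] lid-frame x -0.1 out 71.5 tipz 207.8
[33.0, 130.0] [-57.9 -38.5  78. ] [-0.002  0.002  0.001]
```

The rows are not in the units I measure in: shifts go in units of 20 mm and turns go in units of 0.2 rad. I convert before sending: -58 mm is -2.9, 78 mm is 3.9, -0.002 rad is -0.01.

```bash
echo '[[-1, -0.65, 1.25, 0, 0, 0], [-2, -1.35, 2.5, 0, 0, 0], [-2.9, -1.925, 3.75, -0.01, 0.01, 0], [-2.9, -1.925, 3.9, -0.01, 0.01, 0], [-2.9, -1.925, 3.9, -0.01, 0.01, 0]]' > m.json && python3 steer.py m.json 0|grep force:; python3 clip.py 1 33 130; echo '[[0, 0, 0.35, 0, 0, 0], [0, 0, 0.7, 0, 0, 0], [0, 0, 1.05, 0, 0, 0], [0, 0, 1.4, 0, 0, 0], [0, 0, 1.7, 0, 0, 0]]' > m.json && python3 steer.py m.json|grep force:;  echo '[[0, 0, 0.25, 0, 0, 0], [0, 0, 0.5, 0, 0, 0], [0, 0, 0.75, 0, 0, 0], [0, 0, 0.75, 0, 0, 0]]' > m.json && python3 steer.py m.json|grep force:; python3 clip.py 1 33 56
```

```text
force: [-0.3, -0.4, 0.6]
grip_force: 0.0
F [-0.3 -0.4  0.6] lid-frame x 57.9 out 30.9 tipz 128.8
[33.0, 130.0] [-0.1  2.1 -1.2] [ 0.001 -0.002 -0.002]
force: [-1.3, 1.6, 1.3]
grip_force: 0.2
force: [0.0, -0.3, -0.2]
grip_force: 0.0
F [ 0.  -0.3 -0.2] lid-frame x 57.8 out 32.1 tipz 79.4
[33.0, 56.0] [-0.2  0.9 23.4] [ 0.001 -0.002 -0.001]
```

```bash
echo '[[0, 0.025, 0.3, 0, 0, 0], [0, 0.045, 0.6, 0, 0, 0], [0, 0.045, 0.9, 0, 0, 0], [0, 0.045, 1.1, 0, 0, 0], [0, 0.045, 1.1, 0, 0, 0]]' > m.json && python3 steer.py m.json|grep force:; python3 clip.py 1;  echo '[[0, -0.075, 0.025, 0, 0, 0], [0, -0.15, 0.05, 0, 0, 0], [0, -0.15, 0.05, 0, 0, 0]]' > m.json && python3 steer.py m.json|grep force:;  echo '[[0, -0.05, 0.025, 0, 0, 0], [0, -0.1, 0.05, 0, 0, 0], [0, -0.1, 0.05, 0, 0, 0]]' > m.json && python3 steer.py m.json|grep force:;python3 clip.py 1
```

```text
force: [0.1, -0.4, -0.7]
grip_force: 0.0
F [ 0.1 -0.4 -0.7] lid-frame x 57.8 out 33.1 tipz 57.3
force: [-0.8, 0.0, 0.2]
grip_force: 0.0
force: [0.4, 2.5, 0.3]
grip_force: 1.2
F [0.4 2.5 0.3] lid-frame x 57.9 out 28.1 tipz 56.1
```

Run:
```python
from h import *
im1=ctrl.capture("scene")
cv2.imwrite("pics/h3.png",cv2.resize(im1[130:280,250:450],(800,600),interpolation=cv2.INTER_CUBIC)[:,:,::-1])
```

```text
(no output)
```

View pics/h3.png

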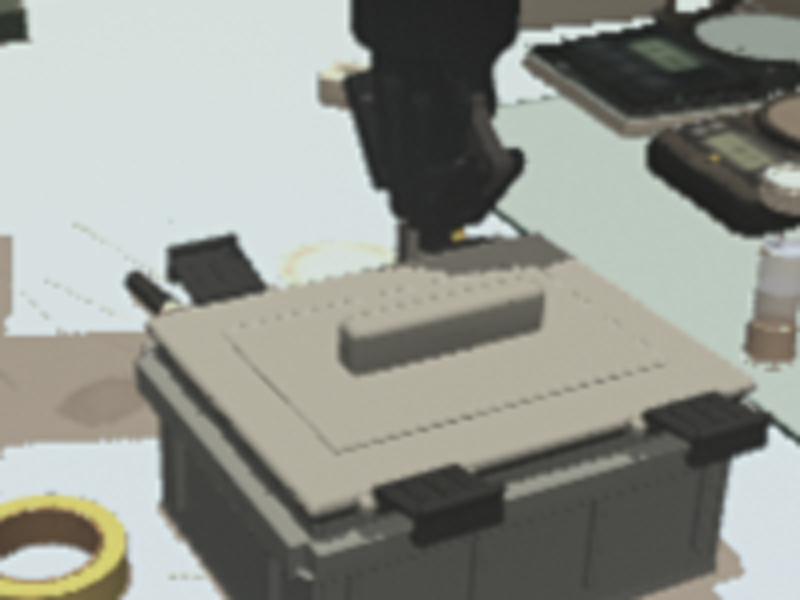

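Clip_1 is down against the rim and no longer shows above the far lid edge. The fingers feel 2.5 N there. Pressing on in small steps.

```bash
for a in 1; do echo '[[0, -0.05, 0.03, 0, 0, 0], [0, -0.05, 0.03, 0, 0, 0]]' > m.json && python3 steer.py m.json|grep "^force:";  echo '[[0, -0.05, 0.03, 0, 0, 0], [0, -0.05, 0.03, 0, 0, 0]]' > m.json && python3 steer.py m.json|grep "^force:"; echo '[[0, -0.05, 0.03, 0, 0, 0], [0, -0.05, 0.03, 0, 0, 0]]' > m.json && python3 steer.py m.json|grep "^force:"; done; python3 clip.py 1
```

```text
force: [1.0, 6.4, 0.4]
force: [0.2, 8.5, 1.8]
force: [-0.3, 10.1, 1.6]
F [-0.3 10.1  1.6] lid-frame x 57.8 out 26.1 tipz 54.2
```

```bash
echo '[[0, -0.04, 0.03, 0, 0, 0], [0, -0.04, 0.03, 0, 0, 0]]' > m.json && python3 steer.py m.json|grep "^force:";  echo '[[0, -0.04, 0.03, 0, 0, 0], [0, -0.04, 0.03, 0, 0, 0]]' > m.json && python3 steer.py m.json|grep "^force:"; echo '[[0, -0.04, 0.03, 0, 0, 0], [0, -0.04, 0.03, 0, 0, 0]]' > m.json && python3 steer.py m.json|grep "^force:"; python3 clip.py 1
```

```text
force: [-0.4, 6.7, 0.4]
force: [-0.2, 0.4, 0.5]
force: [-0.2, 0.0, 1.8]
F [-0.2  0.   1.8] lid-frame x 57.9 out 22.4 tipz 52.6
```

The force fell from 10 N to 0 while the fingers were still moving inward, so clip_1 has snapped home. Retreating and crossing to clip_3.

Converted, 14 mm is 0.7, -105 mm is -5.25.

```bash
echo '[[0, 0.4, 0, 0, 0, 0], [0, 0.7, -1, 0, 0, 0], [0, 0.7, -3, 0, 0, 0], [0, 0.7, -5.25, 0, 0, 0], [0, 0.7, -5.25, 0, 0, 0]]' > m.json && python3 steer.py m.json|grep "^force:"; python3 clip.py 3 33 150 33 128
```

```text
force: [0.7, 0.3, 0.2]
F [0.7 0.3 0.2] lid-frame x 58.6 out -195.9 tipz 163.6
[33.0, 150.0] [ 116.7 -228.9   13.1] [-0.002  0.009 -0.   ]
[33.0, 128.0] [ 116.9 -228.8   35.1] [-0.002  0.009 -0.   ]
```

Converted, -229 mm is -11.45, -196 mm is -9.8, 0.002 rad is 0.01.

```bash
echo '[[1, -2, 0, 0, 0, 0], [2, -4, 0, 0, 0, 0], [3, -6, 0, 0, 0, 0], [4, -7.9, 0, 0, 0, 0], [5, -9.8, 0, 0, 0, 0], [5.85, -11.45, 0.25, 0, 0.01, 0], [5.85, -11.45, 1, 0, 0.01, 0], [5.85, -11.45, 1, 0, 0.01, 0]]' > m.json && python3 steer.py m.json|grep "^force:"; python3 clip.py 3 33 128 33 57
```

```text
force: [0.9, 0.7, 0.5]
F [0.9 0.7 0.5] lid-frame x -59.8 out 33.6 tipz 135.6
[33.0, 128.0] [-1.8  0.6  7.5] [ 0.004 -0.006 -0.002]
[33.0, 57.0] [-2.2  0.3 78.5] [ 0.004 -0.006 -0.002]
```

Converted, 29 mm is 1.45, 50 mm is 2.5, -0.006 rad is -0.03.

```bash
echo '[[-0.05, 0.015, 0.4, 0.01, -0.015, 0], [-0.1, 0.015, 0.75, 0.02, -0.03, -0.01], [-0.1, 0.015, 1.1, 0.02, -0.03, -0.01], [-0.1, 0.015, 1.45, 0.02, -0.03, -0.01], [-0.1, 0.015, 1.8, 0.02, -0.03, -0.01], [-0.1, 0.015, 2.15, 0.02, -0.03, -0.01], [-0.1, 0.015, 2.5, 0.02, -0.03, -0.01], [-0.1, 0.015, 2.5, 0.02, -0.03, -0.01]]' > m.json && python3 steer.py m.json|grep "^force:"; python3 clip.py 3; echo '[[0, 0, 0.35, 0, 0, 0], [0, 0, 0.7, 0, 0, 0], [0, 0, 1.05, 0, 0, 0], [0, 0, 1.4, 0, 0, 0], [0, 0, 1.4, 0, 0, 0]]' > m.json && python3 steer.py m.json|grep "^force:"; echo '[[0, 0.075, 0.025, 0, 0, 0], [0, 0.15, 0.05, 0, 0, 0], [0, 0.15, 0.05, 0, 0, 0]]' > m.json && python3 steer.py m.json|grep "^force:"; python3 clip.py 3
```

```text
force: [-0.3, 1.1, 0.2]
F [-0.3  1.1  0.2] lid-frame x -57.5 out 32.9 tipz 86.3
force: [-0.5, -0.6, 0.3]
force: [1.3, 0.5, 0.9]
F [1.3 0.5 0.9] lid-frame x -57.2 out 29.9 tipz 58.6
```

```bash
echo '[[0, 0.05, 0.03, 0, 0, 0], [0, 0.075, 0.05, 0, 0, 0], [0, 0.075, 0.05, 0, 0, 0]]' > m.json && python3 steer.py m.json|grep "^force:"; echo '[[0, 0.05, 0.03, 0, 0, 0], [0, 0.05, 0.03, 0, 0, 0]]' > m.json && python3 steer.py m.json|grep "^force:";  echo '[[0, 0.05, 0.03, 0, 0, 0], [0, 0.05, 0.03, 0, 0, 0]]' > m.json && python3 steer.py m.json|grep "^force:"; echo '[[0, 0.05, 0.03, 0, 0, 0], [0, 0.05, 0.03, 0, 0, 0]]' > m.json && python3 steer.py m.json|grep "^force:"; python3 clip.py 3
```

```text
force: [-0.0, -0.3, 0.4]
force: [-0.0, -3.0, 1.1]
force: [0.4, -4.4, 3.8]
force: [0.5, -4.1, 4.9]
F [ 0.5 -4.1  4.9] lid-frame x -57.1 out 25.9 tipz 56.1
```

Converted, 0.8 mm is 0.04, 0.5 mm is 0.025.

```bash
echo '[[0, 0.04, 0.025, 0, 0, 0], [0, 0.04, 0.025, 0, 0, 0]]' > m.json && python3 steer.py m.json|grep "^force:"; echo '[[0, 0.04, 0.025, 0, 0, 0], [0, 0.04, 0.025, 0, 0, 0]]' > m.json && python3 steer.py m.json|grep "^force:"; echo '[[0, 0.04, 0.025, 0, 0, 0], [0, 0.04, 0.025, 0, 0, 0]]' > m.json && python3 steer.py m.json|grep "^force:"; python3 clip.py 3
```

```text
force: [-0.8, -4.8, 6.6]
force: [0.8, -5.0, 7.0]
force: [0.2, -6.4, 6.5]
F [ 0.2 -6.4  6.5] lid-frame x -57.0 out 23.8 tipz 55.0
```

Converted, 0.8 mm is 0.04, 0.4 mm is 0.02.

```bash
echo '[[0, 0.04, 0.02, 0, 0, 0], [0, 0.04, 0.02, 0, 0, 0]]' > m.json && python3 steer.py m.json|grep "^force:"; echo '[[0, 0.04, 0.02, 0, 0, 0], [0, 0.04, 0.02, 0, 0, 0]]' > m.json && python3 steer.py m.json|grep "^force:"; echo '[[0, 0.04, 0.02, 0, 0, 0], [0, 0.04, 0.02, 0, 0, 0]]' > m.json && python3 steer.py m.json|grep "^force:"; python3 clip.py 3
```

```text
force: [0.5, -6.5, 5.2]
force: [0.2, -3.6, 6.1]
force: [-2.2, -5.9, 6.7]
F [-2.2 -5.9  6.7] lid-frame x -57.2 out 21.2 tipz 53.4
```

Converted, 0.7 mm is 0.035, 0.3 mm is 0.015.

```bash
echo '[[0, 0.035, 0.015, 0, 0, 0], [0, 0.035, 0.015, 0, 0, 0]]' > m.json && python3 steer.py m.json|grep "^force:"; echo '[[0, 0.035, 0.015, 0, 0, 0], [0, 0.035, 0.015, 0, 0, 0]]' > m.json && python3 steer.py m.json|grep "^force:";  python3 clip.py 3;  python3 - <<'E'
from h import *
im1=ctrl.capture("scene");cv2.imwrite("pics/scene4.png",im1[:,:,::-1])
cv2.imwrite("pics/h4.png",cv2.resize(im1[190:310,290:450],(800,600),interpolation=cv2.INTER_CUBIC)[:,:,::-1])
E
```

```text
force: [-1.7, -8.0, 7.4]
force: [-3.8, -9.6, 7.7]
F [-3.8 -9.6  7.7] lid-frame x -57.2 out 20.5 tipz 53.2
```

View pics/h4.png

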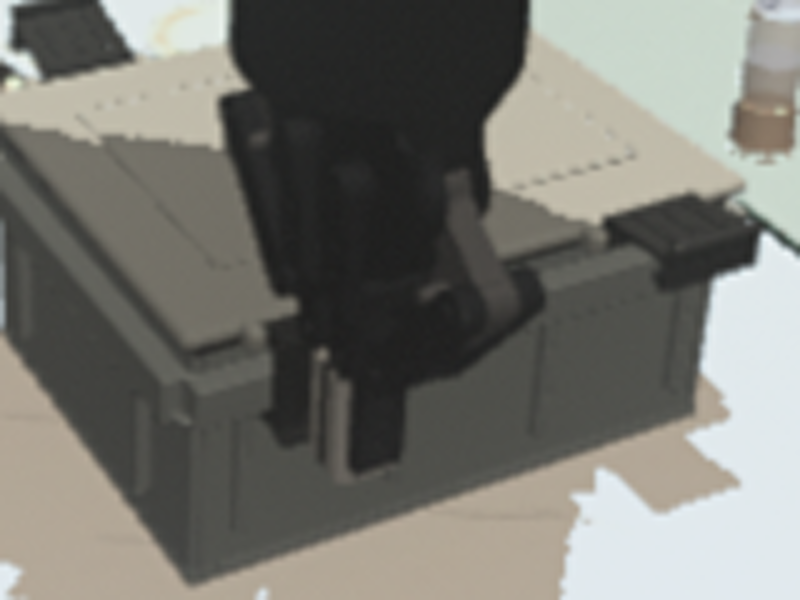

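The finger stands beside the clip at (370,420), and the clip's lip shows at (290,400), nearly shut. I'll back off in steps to tell a hard stop from a springy clip.

```bash
for i in 1; do echo '[[0, -0.05, 0, 0, 0, 0], [0, -0.05, 0, 0, 0, 0]]' > m.json && python3 steer.py m.json|grep "^force:";python3 clip.py 3; echo '[[0, -0.05, 0, 0, 0, 0], [0, -0.05, 0, 0, 0, 0]]' > m.json && python3 steer.py m.json|grep "^force:"; python3 clip.py 3;echo '[[0, -0.05, 0, 0, 0, 0], [0, -0.05, 0, 0, 0, 0]]' > m.json && python3 steer.py m.json|grep "^force:";python3 clip.py 3; echo '[[0, -0.075, 0, 0, 0, 0], [0, -0.075, 0, 0, 0, 0]]' > m.json && python3 steer.py m.json|grep "^force:";python3 clip.py 3; done
```

```text
force: [-2.2, -4.9, 8.5]
F [-2.2 -4.9  8.5] lid-frame x -57.2 out 21.0 tipz 53.1
force: [-1.3, -3.1, 8.9]
F [-1.3 -3.1  8.9] lid-frame x -57.1 out 21.6 tipz 53.0
force: [0.5, -3.3, 4.6]
F [ 0.5 -3.3  4.6] lid-frame x -57.2 out 22.5 tipz 52.6
force: [0.2, -2.2, 1.5]
F [ 0.2 -2.2  1.5] lid-frame x -57.3 out 23.7 tipz 51.9
```

Converted, -2 mm is -0.1, -6 mm is -0.3.

```bash
echo '[[0, -0.1, 0, 0, 0, 0], [0, -0.2, 0, 0, 0, 0], [0, -0.3, 0, 0, 0, 0], [0, -0.3, 0, 0, 0, 0]]' > m.json && python3 steer.py m.json|grep "^force:";python3 clip.py 3; for i in 1; do echo '[[0, 0.05, 0, 0, 0, 0], [0, 0.1, 0, 0, 0, 0], [0, 0.1, 0, 0, 0, 0]]' > m.json && python3 steer.py m.json|grep "^force:"; echo '[[0, 0.05, 0, 0, 0, 0], [0, 0.05, 0, 0, 0, 0]]' > m.json && python3 steer.py m.json|grep "^force:"; echo '[[0, 0.05, 0, 0, 0, 0], [0, 0.05, 0, 0, 0, 0]]' > m.json && python3 steer.py m.json|grep "^force:"; echo '[[0, 0.05, 0, 0, 0, 0], [0, 0.05, 0, 0, 0, 0]]' > m.json && python3 steer.py m.json|grep "^force:";python3 clip.py 3; done
```

```text
force: [1.0, 0.1, -0.6]
F [ 1.   0.1 -0.6] lid-frame x -57.3 out 30.1 tipz 52.1
force: [-0.4, -0.3, -0.1]
force: [0.3, -0.6, -0.5]
force: [-0.2, -1.0, 0.2]
force: [-0.3, -0.1, -0.7]
F [-0.3 -0.1 -0.7] lid-frame x -57.2 out 24.8 tipz 52.3
```

Converted, 1 mm is 0.05.

```bash
echo '[[0, 0.05, 0, 0, 0, 0], [0, 0.05, 0, 0, 0, 0]]' > m.json && python3 steer.py m.json|grep "^force:"; echo '[[0, 0.05, 0, 0, 0, 0], [0, 0.05, 0, 0, 0, 0]]' > m.json && python3 steer.py m.json|grep "^force:"; python3 clip.py 3;echo '[[0, 0.04, 0, 0, 0, 0], [0, 0.04, 0, 0, 0, 0]]' > m.json && python3 steer.py m.json|grep "^force:"; python3 clip.py 3; echo '[[0, 0.04, 0.01, 0, 0, 0], [0, 0.04, 0.01, 0, 0, 0]]' > m.json && python3 steer.py m.json|grep "^force:";python3 clip.py 3
```

```text
force: [-1.0, -0.4, 0.5]
force: [-0.4, -2.8, -0.6]
F [-0.4 -2.8 -0.6] lid-frame x -57.3 out 23.1 tipz 52.4
force: [-0.4, -5.6, -1.9]
F [-0.4 -5.6 -1.9] lid-frame x -57.3 out 22.6 tipz 52.4
force: [-1.9, -8.0, -1.3]
F [-1.9 -8.  -1.3] lid-frame x -57.3 out 22.2 tipz 52.4
```

Converted, 0.5 mm is 0.025, 0.6 mm is 0.03.

```bash
echo '[[0, 0.03, 0.025, 0, 0, 0], [0, 0.03, 0.025, 0, 0, 0]]' > m.json && python3 steer.py m.json|grep "^force:"; python3 clip.py 3; echo '[[0, 0.03, 0.025, 0, 0, 0], [0, 0.03, 0.025, 0, 0, 0]]' > m.json && python3 steer.py m.json|grep "^force:"; python3 clip.py 3;echo '[[0, 0.025, 0.02, 0, 0, 0], [0, 0.025, 0.02, 0, 0, 0]]' > m.json && python3 steer.py m.json|grep "^force:"; python3 clip.py 3
```

```text
force: [-3.1, -8.6, 0.2]
F [-3.1 -8.6  0.2] lid-frame x -57.3 out 21.9 tipz 52.1
force: [-3.9, -12.3, 2.1]
F [ -3.9 -12.3   2.1] lid-frame x -57.4 out 21.7 tipz 52.0
force: [-5.6, -12.7, 4.7]
F [ -5.6 -12.7   4.7] lid-frame x -57.4 out 21.5 tipz 51.9
```

Advance is now stiff, about 0.2 mm per 0.6 mm commanded, which suggests a hard stop. I'll retreat and check clips 3 and 1 in the images against predicted lip lines.

```bash
echo '[[0, -0.3, 0, 0, 0, 0], [0, -0.8, -0.5, 0, 0, 0], [0, -1.3, -2.5, 0, 0, 0], [0, -2.3, -4.75, 0, 0, 0], [0, -3.3, -6, 0, 0, 0], [0, -4.5, -7, 0, 0, 0], [0, -6, -7, 0, 0, 0], [0, -6, -7, 0, 0, 0]]' > m.json && python3 steer.py m.json|grep "^force:"
cat > chk.py <<'E'
from h import *
import sys
L=[527.3,-164.7,.028]
def lip(i,th,z0=79,e=0):
    sx,sy={1:(1,1),2:(1,-1),3:(-1,-1),4:(-1,1)}[i];a=th+.302
    return T(*L,[[58*sx+d,sy*(79.5+32*np.sin(a)),z0+10.5-32*np.cos(a)] for d in(-17,17)])
s=ctrl.capture("scene");t=ctrl.capture("top");o=np.zeros((600,800,3),np.uint8)
def crop(im,n,x0,y0,w,h,k,ids):
    c=cv2.resize(im[y0:y0+h,x0:x0+w],None,fx=k,fy=k,interpolation=cv2.INTER_CUBIC)[:,:,::-1].copy()
    raw=c.copy()
    for i in ids:
        for th,col in((0,(0,255,0)),(.22,(0,0,255))):
            P=((proj(n,lip(i,th))-[x0,y0]+.5)*k).astype(int);cv2.line(c,tuple(P[0]),tuple(P[1]),col,1)
    return c,raw
c,r=crop(s,"scene",295,220,80,60,5,[3]);o[:300,:400]=c;o[:300,400:]=r
c,r=crop(t,"top",360,150,80,60,5,[1]);o[300:,:400]=c;o[300:,400:]=r
cv2.imwrite("pics/"+sys.argv[1],o)
E
python3 chk.py h5.png;python3 clip.py 2 33 150
```

```text
force: [0.6, -0.6, -0.1]
F [ 0.2  0.7 -0.6] lid-frame x -57.7 out 139.5 tipz 191.0
[33.0, 150.0] [-115.7  106.5   41.1] [-0.002  0.003  0.001]
```

View pics/h5.png

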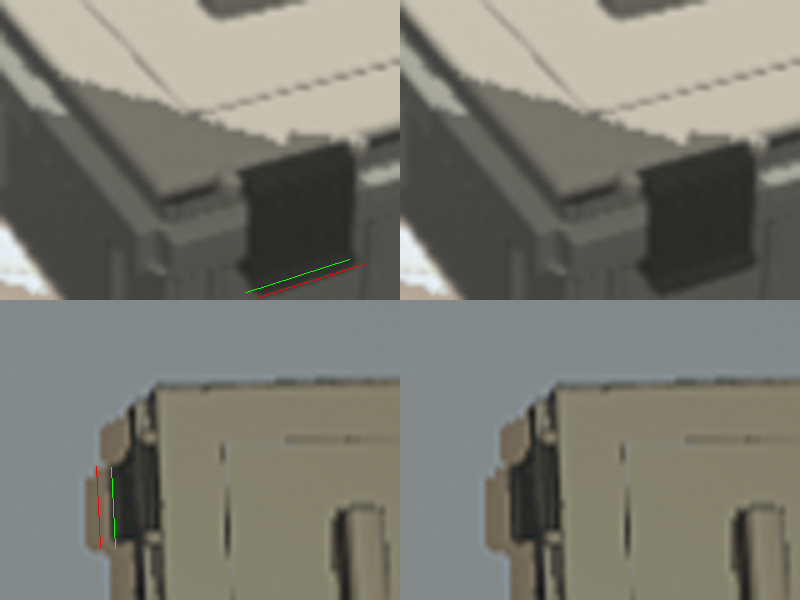

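Both lip edges lie on the green "shut" lines: clip_3 at (300,275), clip_1 at (113,505). So 1 and 3 are home. Clip_2 is next.

```bash
echo '[[-1.4, 1.3, 0.5, 0, 0, 0], [-2.9, 2.65, 1, 0, 0, 0], [-4.35, 4, 1.5, 0, 0, 0], [-5.8, 5.325, 2.05, -0.01, 0.015, 0.005], [-5.8, 5.325, 2.75, -0.01, 0.015, 0.005], [-5.8, 5.325, 3.1, -0.01, 0.015, 0.005], [-5.8, 5.325, 3.1, -0.01, 0.015, 0.005]]' > m.json && python3 steer.py m.json|grep "^force:"; python3 clip.py 2 33 130 33 57
```

```text
force: [-0.3, 0.2, 0.5]
F [-0.3  0.2  0.5] lid-frame x 58.0 out 32.9 tipz 128.1
[33.0, 130.0] [-0.  -0.1 -1.9] [ 0.    -0.002 -0.   ]
[33.0, 57.0] [-0.2 -0.1 71.1] [ 0.    -0.002 -0.   ]
```

Converted, 49 mm is 2.45, 42 mm is 2.1.

```bash
echo '[[0, 0, 0.35, 0, 0, 0], [0, 0, 0.7, 0, 0, 0], [0, 0, 1.05, 0, 0, 0], [0, 0, 1.4, 0, 0, 0], [0, 0, 1.75, 0, 0, 0], [0, 0, 2.1, 0, 0, 0], [0, 0, 2.45, 0, 0, 0], [0, 0, 2.45, 0, 0, 0]]' > m.json && python3 steer.py m.json|grep "^force:"; echo '[[0, 0, 0.35, 0, 0, 0], [0, 0, 0.7, 0, 0, 0], [0, 0, 1.05, 0, 0, 0], [0, 0, 1.1, 0, 0, 0], [0, 0, 1.1, 0, 0, 0]]' > m.json && python3 steer.py m.json|grep "^force:"; echo '[[0, 0.075, 0.025, 0, 0, 0], [0, 0.15, 0.05, 0, 0, 0], [0, 0.15, 0.05, 0, 0, 0]]' > m.json && python3 steer.py m.json|grep "^force:";echo '[[0, 0.05, 0.025, 0, 0, 0], [0, 0.1, 0.05, 0, 0, 0], [0, 0.1, 0.05, 0, 0, 0]]' > m.json && python3 steer.py m.json|grep "^force:"; python3 clip.py 2
```

```text
force: [0.1, -0.5, 0.3]
force: [-0.1, 0.9, 0.4]
force: [0.3, -0.1, -0.9]
force: [-0.7, -4.3, 1.5]
F [-0.7 -4.3  1.5] lid-frame x 58.5 out 28.2 tipz 56.4
```

Converted, 1 mm is 0.05, 0.6 mm is 0.03.

```bash
echo '[[0, 0.05, 0.03, 0, 0, 0], [0, 0.05, 0.03, 0, 0, 0]]' > m.json && python3 steer.py m.json|grep "^force:"; echo '[[0, 0.05, 0.03, 0, 0, 0], [0, 0.05, 0.03, 0, 0, 0]]' > m.json && python3 steer.py m.json|grep "^force:"; echo '[[0, 0.04, 0.03, 0, 0, 0], [0, 0.04, 0.03, 0, 0, 0]]' > m.json && python3 steer.py m.json|grep "^force:";  python3 clip.py 2
```

```text
force: [-0.4, -5.7, 3.0]
force: [0.4, -4.9, 5.1]
force: [-0.7, -4.8, 6.3]
F [-0.7 -4.8  6.3] lid-frame x 58.7 out 25.6 tipz 55.4
```

Converted, 0.8 mm is 0.04, 0.5 mm is 0.025.

```bash
echo '[[0, 0.04, 0.025, 0, 0, 0], [0, 0.04, 0.025, 0, 0, 0]]' > m.json && python3 steer.py m.json|grep "^force:"; echo '[[0, 0.04, 0.025, 0, 0, 0], [0, 0.04, 0.025, 0, 0, 0]]' > m.json && python3 steer.py m.json|grep "^force:"; echo '[[0, 0.04, 0.025, 0, 0, 0], [0, 0.04, 0.025, 0, 0, 0]]' > m.json && python3 steer.py m.json|grep "^force:";  python3 clip.py 2
```

```text
force: [0.2, -4.4, 6.4]
force: [0.1, -4.0, 6.2]
force: [0.8, -2.2, 4.1]
F [ 0.8 -2.2  4.1] lid-frame x 58.6 out 22.8 tipz 53.4
```

Converted, 0.8 mm is 0.04, 0.4 mm is 0.02.

```bash
echo '[[0, 0.04, 0.02, 0, 0, 0], [0, 0.04, 0.02, 0, 0, 0]]' > m.json && python3 steer.py m.json|grep "^force:"; echo '[[0, 0.035, 0.02, 0, 0, 0], [0, 0.035, 0.02, 0, 0, 0]]' > m.json && python3 steer.py m.json|grep "^force:"; python3 clip.py 2; echo '[[0, 0.03, 0.015, 0, 0, 0], [0, 0.03, 0.015, 0, 0, 0]]' > m.json && python3 steer.py m.json|grep "^force:";  python3 clip.py 2
```

```text
force: [0.0, -5.2, 6.6]
force: [0.3, -6.2, 7.0]
F [ 0.3 -6.2  7. ] lid-frame x 58.6 out 21.9 tipz 53.0
force: [-0.8, -7.9, 8.6]
F [-0.8 -7.9  8.6] lid-frame x 58.6 out 21.7 tipz 53.0
```

The force dipped, then the finger met a hard stop, the same pattern as clip_3. Retreating and crossing to clip_4, with an image check of clip_2 by dark-pixel profile on the way.

Converted, -110 mm is -5.5, -95 mm is -4.75.

```bash
echo '[[0, -0.3, 0, 0, 0, 0], [0, -0.8, -0.5, 0, 0, 0], [0, -1.1, -2.5, 0, 0, 0], [0, -1.1, -4.75, 0, 0, 0], [0, -1.1, -5.5, 0, 0, 0], [0, -1.1, -5.5, 0, 0, 0]]' > m.json && python3 steer.py m.json|grep "^force:"; python3 clip.py 4 33 150
python3 - <<'E'
from h import *
L=[527.3,-164.7,.028]
im=ctrl.capture("scene").mean(2).astype(np.float32);im3=im
# lip centre-line brightness along the pin direction, at theta 0 and .22 for clips 2 and 3
for i,sx in((2,1),(3,-1)):
    for th in(0,.1,.22,.3):
        a=th+.302;xs=np.arange(-26,27,2)
        u=proj("scene",T(*L,[[58*sx+d,-(79.5+32*np.sin(a)),89.5-32*np.cos(a)] for d in xs])).astype(np.float32)
        print(i,th,cv2.remap(im,u[:,:1].copy(),u[:,1:].copy(),cv2.INTER_LINEAR)[:,0].astype(int))
E
```

```text
force: [-0.0, 0.2, -0.8]
F [-0.   0.2 -0.8] lid-frame x 58.6 out -201.7 tipz 164.6
[33.0, 150.0] [116.6 234.8  13.4] [-0.003  0.004  0.   ]
2 0 [ 76  76  77  77  76  65  54  61  61  59  58  58  58  59  56  49  46  46
  46  47  47  46  49  65 101 173 220]
2 0.1 [ 76  77  77  76  69  55  53  55  55  53  54  54  54  52  47  45  45  46
  45  47  45  47  73 128 205 229 228]
2 0.22 [ 76  77  76  69  57  56  53  53  53  52  54  55  51  49  48  48  49  51
  49  48  63 115 183 222 228 227 227]
2 0.3 [ 77  77  72  61  58  56  56  55  55  56  57  55  52  50  51  52  54  53
  51  66 122 189 223 228 227 227 227]
3 0 [77 76 78 78 77 70 58 59 59 61 59 58 60 59 59 59 58 59 58 58 59 57 58 68
 67 69 73]
3 0.1 [76 76 78 78 75 62 53 53 54 54 53 52 53 52 52 53 51 53 52 52 52 54 65 66
 69 73 75]
3 0.22 [77 78 78 77 68 60 54 56 57 55 56 54 52 54 54 54 55 52 56 53 58 68 67 72
 73 75 76]
3 0.3 [78 78 78 75 66 60 60 61 61 60 59 57 56 59 59 58 57 57 58 60 70 68 70 74
 74 77 76]
```

Clip_2's profile matches shut clip_3's, with the same edge and highlight, so it is shut. Now clip_4.

```bash
echo '[[1, 2, 0, 0, 0, 0], [2, 4, 0, 0, 0, 0], [3, 6, 0, 0, 0, 0], [4, 8, 0, 0, 0, 0], [5, 10, 0, 0, 0, 0], [5.83, 11.74, 0.25, -0.015, 0.02, 0], [5.83, 11.74, 1, -0.015, 0.02, 0], [5.83, 11.74, 1.3, -0.015, 0.02, 0]]' > m.json && python3 steer.py m.json|grep "^force:"; echo '[[0, 0, 0, 0, 0, 0], [0, 0, 0, 0, 0, 0]]' > m.json && python3 steer.py m.json|grep "^force:"; python3 clip.py 4 33 130 33 57
```

```text
force: [-0.2, -0.2, -0.6]
force: [-0.2, -0.0, 0.1]
F [-0.2 -0.   0.1] lid-frame x -57.8 out 32.7 tipz 135.2
[33.0, 130.0] [0.1 0.3 5.2] [ 0.002 -0.005 -0.001]
[33.0, 57.0] [-0.2  0.1 78.2] [ 0.002 -0.005 -0.001]
```

```bash
echo '[[0, 0, 0.4, 0.01, -0.025, 0], [0, 0, 0.8, 0.01, -0.025, 0], [0, 0, 1.2, 0.01, -0.025, 0], [0, 0, 1.55, 0.01, -0.025, 0], [0, 0, 1.9, 0.01, -0.025, 0], [0, 0, 2.25, 0.01, -0.025, 0], [0, 0, 2.6, 0.01, -0.025, 0], [0, 0, 2.6, 0.01, -0.025, 0]]' > m.json && python3 steer.py m.json|grep "^force:"; echo '[[0, 0, 0.35, 0, 0, 0], [0, 0, 0.7, 0, 0, 0], [0, 0, 1.05, 0, 0, 0], [0, 0, 1.3, 0, 0, 0], [0, 0, 1.3, 0, 0, 0]]' > m.json && python3 steer.py m.json|grep "^force:"; echo '[[0, -0.075, 0.025, 0, 0, 0], [0, -0.15, 0.05, 0, 0, 0], [0, -0.15, 0.05, 0, 0, 0]]' > m.json && python3 steer.py m.json|grep "^force:";echo '[[0, -0.05, 0.025, 0, 0, 0], [0, -0.1, 0.05, 0, 0, 0], [0, -0.1, 0.05, 0, 0, 0]]' > m.json && python3 steer.py m.json|grep "^force:"; python3 clip.py 4
```

```text
force: [1.0, 0.4, 0.5]
force: [0.6, 1.2, 1.2]
force: [-0.7, 1.6, 0.0]
force: [1.2, 7.1, -0.8]
F [ 1.2  7.1 -0.8] lid-frame x -58.4 out 29.0 tipz 55.2
```

Converted, -0.8 mm is -0.04, 0.6 mm is 0.03.

```bash
echo '[[0, -0.04, 0.03, 0, 0, 0], [0, -0.04, 0.03, 0, 0, 0]]' > m.json && python3 steer.py m.json|grep "^force:"; echo '[[0, -0.04, 0.03, 0, 0, 0], [0, -0.04, 0.03, 0, 0, 0]]' > m.json && python3 steer.py m.json|grep "^force:"; echo '[[0, -0.04, 0.03, 0, 0, 0], [0, -0.04, 0.03, 0, 0, 0]]' > m.json && python3 steer.py m.json|grep "^force:"; python3 clip.py 4
```

```text
force: [1.8, 9.3, -0.8]
force: [1.7, 11.3, -1.2]
force: [1.2, 13.6, -1.6]
F [ 1.2 13.6 -1.6] lid-frame x -58.6 out 27.2 tipz 53.2
```

Converted, 0.8 mm is 0.04, -0.6 mm is -0.03.

```bash
echo '[[0, -0.03, 0.04, 0, 0, 0], [0, -0.03, 0.04, 0, 0, 0]]' > m.json && python3 steer.py m.json|grep "^force:"; echo '[[0, -0.03, 0.04, 0, 0, 0], [0, -0.03, 0.04, 0, 0, 0]]' > m.json && python3 steer.py m.json|grep "^force:"; python3 clip.py 4
```

```text
force: [2.1, 12.9, -1.1]
force: [1.3, 9.1, -1.9]
F [ 1.3  9.1 -1.9] lid-frame x -58.6 out 25.8 tipz 51.6
```

Past the peak. Continuing gently.

```bash
echo '[[0, -0.04, 0.03, 0, 0, 0], [0, -0.04, 0.03, 0, 0, 0]]' > m.json && python3 steer.py m.json|grep "^force:"; echo '[[0, -0.04, 0.025, 0, 0, 0], [0, -0.04, 0.025, 0, 0, 0]]' > m.json && python3 steer.py m.json|grep "^force:"; echo '[[0, -0.04, 0.02, 0, 0, 0], [0, -0.04, 0.02, 0, 0, 0]]' > m.json && python3 steer.py m.json|grep "^force:"; python3 clip.py 4
```

```text
force: [0.2, 0.0, 0.6]
force: [0.2, 4.4, 3.1]
force: [0.4, 10.3, 4.1]
F [ 0.4 10.3  4.1] lid-frame x -58.3 out 23.0 tipz 50.8
```

Clip_4 snapped (force fell to 0), then met its hard stop. Retreating for a final numeric check of all four.

```bash
echo '[[0, 0.4, 0, 0, 0, 0], [0, 1, -0.5, 0, 0, 0], [0, 1.5, -2.5, 0, 0, 0], [0, 2.5, -4.75, 0, 0, 0], [0, 4.75, -6, 0, 0, 0], [0, 7, -7, 0, 0, 0], [0, 9, -7, 0, 0, 0], [0, 9, -7, 0, 0, 0]]' > m.json && python3 steer.py m.json; echo '[[0, 2, -1, 0, 0, 0], [0, 4, -2, 0, 0, 0], [0, 6, -3, 0, 0, 0], [0, 6, -3, 0, 0, 0]]' > m.json && python3 steer.py m.json |grep time
python3 - <<'E'
from h import *
L=[527.3,-164.7,.028]
I={n:ctrl.capture(n).mean(2).astype(np.float32) for n in("scene","top")}
for i,sx,sy,n in((1,1,1,"top"),(4,-1,1,"top"),(2,1,-1,"top"),(3,-1,-1,"top"),(2,1,-1,"scene"),(3,-1,-1,"scene")):
    O=np.arange(-4,26,2.) ;pr=[]
    for d in np.arange(-12,13,3):
        u=proj(n,T(*L,[[58*sx+d,sy*(79.5+o),59] for o in O])).astype(np.float32)
        pr.append(cv2.remap(I[n],u[:,:1].copy(),u[:,1:].copy(),cv2.INTER_LINEAR)[:,0])
    print(n,i,np.mean(pr,0).astype(int))
E
```

```text
time_s: 33.3
eef_pos: [459.9, 119.5, 364.9]
ee_rot: [0.002, -0.017, 1.0, 0.0]
force: [0.3, -0.3, -0.4]
grip_width: 0.002
grip_force: 0.0
time_s: 33.7
top 1 [ 53  56  56  45  40  42  50  52  93 107 104 103 108 136 140]
top 4 [ 50  62  59  44  40  41  48  51  92 108 104 103 110 140 139]
top 2 [123 123 123 123 123 126 121  66  52  49  49  59 110 141 139]
top 3 [125 125 125 125 125 129 123  66  53  50  52  50 107 142 139]
scene 2 [46 43 42 43 48 55 55 51 52 64 70 70 73 82 91]
scene 3 [43 41 40 41 46 54 56 50 52 65 71 71 71 70 70]
```

All four profiles match in pairs (1 with 4, 2 with 3), with the lip edge about 12 mm out from the pin, which is shut. Handing in.

```bash
python3 -c "
from rig import ctrl
print(ctrl.finish_job())"
```

```text
the job is handed in; nothing more can be done
None
```

The lid is seated on the gasket and let go, and the four clips are shut in the order 1, 3, 2, 4. I handed the job in at about 34 s; the hand-in returned no verdict, wrist readings stayed below about 15 N, and I did not re-check the marker and vial in an image.

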